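# Hang the rinsed beaker on the free drying peg

## Task

Take the small rinsed beaker out of the wire draining cradle and put it upside down over the peg of the empty drying stand, so that it stands level with its rim on the stand's foot and the peg inside it. Set it down gently, not dropping it or knocking it hard on the stand, let go of it, and leave the tall beaker on the other stand where it is.

Things in the scene. Friction and masses are not known exactly. Their poses are not given: they have to be found in the camera images.
- beaker: Small clear glass beaker, 51 mm outside diameter, 52 mm tall, 41 mm free width inside, about 55 g. Origin: centre of the outside of its closed bottom; z axis along the beaker from bottom to mouth. It starts lying in the cradle, mouth roughly towards the robot and 30 degrees below level, its middle 68 mm above the desk; both sides are free to be pinched across the diameter from above.
- cradle: Draining cradle, fixed: grey plate 100 x 56 x 8 mm with two sloping steel rails, 34 mm wide overall, that carry the small beaker from below; upturned rail ends at the low end stop its rim: lift it straight up. Origin: centre of the plate's underside on the desk; z up, -x points to the low end, where the beaker's mouth is.
- free_stand: Empty drying stand, fixed: round grey foot, 90 mm diameter, with three low radial ribs whose tops are 10 mm above the desk, and an upright blue peg in the middle, 18 mm diameter, rounded tip 52 mm above the desk. Origin: centre of the foot's underside on the desk, below the peg; z up. With the small beaker seated, its rim is on the ribs and its bottom 62 mm above the desk.
- tall_beaker: Tall clear glass beaker, 63 mm outside diameter, 76 mm tall, loose, already upside down on the peg of the other, equal drying stand. Origin: centre of the outside of its bottom, now 86 mm above the desk; z axis from bottom to mouth, so now down. To be left alone.
There are look-alikes about, which are no part of the job. What is shaped like the free_stand but brown or yellow is not meant.

How it is judged:
On the way:
1. the small beaker is lifted clear of the cradle in the gripper (contact force between the fingers and beaker above 0.5 N and contact force between beaker and cradle below 0.01 N and height (world z) of beaker above 0.11 m), for 0.1 s.
At the end, for the whole second after the job is handed in: The small beaker stands upside down (mouth straight down within 10 degrees) over the peg of the empty stand, its axis within 18 mm of the peg's, its bottom 56 to 68 mm above the desk (rim on the foot's ribs), at rest and released; the tall beaker is within 25 mm of where it began (angle between beaker's own z axis and vertical above 2.967 rad and horizontal distance between beaker and free_stand below 0.018 m and z of beaker in the frame of free_stand between 0.056 and 0.068 m and linear speed of beaker below 0.02 m/s and distance of tall_beaker from where it was at the start of the episode below 0.025 m); the robot touches nothing.
It fails at once if the small beaker strikes or presses on the empty stand with more than 40 N (contact force between beaker and free_stand above 40 N).
It fails at once if the small beaker is dropped (faster than 0.6 m/s with no finger on it, a fall of about 2 cm) (contact force between the fingers and beaker below 0.01 N and linear speed of beaker above 0.6 m/s).
It fails at once if the tall beaker is moved more than 25 mm (distance of tall_beaker from where it was at the start of the episode above 0.025 m).
It also fails if it takes over 35 s, if anything falls off the work surface, if the arm or the gripper's body presses on something with over 40 N, if the wrist force passes 120 N, or if a joint passes its speed limit or range.

## Robot

A 7-joint arm with a two-finger parallel gripper is mounted at the origin on a cart in front of the work surface, level with it; the furniture and walls round the work are solid. World frame = base frame: x ahead of the robot, y to its left, z up, the work surface at z = 0. Lengths are in m, angles in rad, forces in N, time in s.
With the tool pointing down it reaches from about 0.4 to 0.85 m from the base axis. Payload 10.4 kg.
Tool frame: the origin (TCP) lies at the very end of the fingers, on their centre line; the grasp point (between the pads) lies 19 mm behind it (r.pinch_z is the distance from the TCP to the grasp point, in m); z points along the fingers, y is the line along which they close (so a half turn about z gives the same grasp; the last joint's range is limited). The gripper opens to 87 mm and grips with 3 to 60 N. Pads are 19 mm wide; open, the fingers measure 117 mm over their backs; the gripper's body (75 mm by 190 mm) begins 51 mm behind the grasp point.
Start: joints at [-1.32, 0.332, -0.065, 1.46, 0.022, 1.35, -0.088], TCP at [0.169, 0.602, 0.223] pointing down, gripper open.
Joint ranges: [-2.6, 2.6], [-0.5, 2.12], [-1.47, 1.34], [0.16, 2.42], [-1.27, 4.41], [0.06, 2.06], [-2.6, 2.6]. Speed limits (rad/s): [2.22, 2.22, 2.79, 2.79, 3.14, 3.14, 3.14].

## Interface

Orientations are given as a unit quaternion [x, y, z, w].
In Python, from bench import r, camera gives the robot as it stands. The module is installed in compiled form; this text tells all that it offers.
- The arm moves only by the shell command python3 -m pendant 'ROWS' [FORCE]. ROWS is JSON, a list of rows, each an object with "dp": the shift along the tool's x, y, z as a fraction of full scale, a list of three; "rotation": the turn, a rotation vector about the tool's x, y, z as a fraction of full scale, a list of three; "jaw": the opening, from 0 (shut) to 1 (fully open). A call has 1 to 8 rows; each row is the pose to reach, as a shift and turn from the pose commanded when the call began, along the tool's axes at that moment, turning the shorter way round; what a row does not reach only later rows make up. Full scale, the value 1, is 0.15 m for a shift and 2 pi rad for a turn. A row lasts 1/8 s, in which the tool goes at most 62.5 mm and 10.7 degrees, less where a joint would pass 70% of its speed; a pose out of reach is approached as far as the arm can. A call with a number of a shift or a turn outside -1 to 1 is refused whole. A call with a gripper value outside its range is refused whole. The fingers move at their own pace and stop on an object; FORCE is the grip in N (left out, the last holds). Time passes only in rows, so rows that repeat a pose let the fingers close. It gives the time, the measured TCP pose, the force, the opening and the grip force at its end, in the units of the state.
- r.read_state(): the state, without advancing time (a new reading comes with each control period).
- camera(name): name is "side" or "top"; returns a dict with "image" (420x560x3 uint8, red, green, blue), "z_map" (420x560 float32, m along the optical axis (not along the pixel's ray), 0 where there is no reading), "mtx" (3x3 intrinsics, pixels), "T" (4x4, takes a point from camera to world coordinates). Camera axes: x right, y down, z forward; pixel columns grow to the right and rows downward; lengths in m; the calibration is good to about 2 mm. A picture is of the moment at which its call begins.
- r.close_job(): hands the job in; it is judged then, once.
The state is a dict: "time": time; "joint_positions": joint angles; "joint_vel": joint speeds; "joint_torque": joint torques, N m; "ee_pos": TCP position; "eef_rot": TCP orientation; "ft_force": force on the tool from outside, world axes, zero at the start; "torque": the same for the moment, N m; "width": finger opening in m; "grip_force": force on a finger pad.
Only numpy, scipy, OpenCV 4.12 (cv2) and the standard library are available. Lean on these libraries where they do the work, as an engineer would, in place of code of your own. Each camera call takes 0.05 s, during which the arm holds its last target. There are 200 camera calls.

## Working session

There is one attempt and no reset: what is moved stays moved. The work goes in short steps, Python scripts to look and compute and a shell command to move; the robot and the scene stay as the last step left them, time stands still between calls to the robot, and variables do not carry over. Pictures are saved under pics/ and viewed, at most 10 in all, crops included, and the job is handed in when it is done.

```bash
mkdir -p pics
python3 - <<'E'
from bench import r,camera
import cv2,numpy as np
s=r.read_state();print(s['time'],s['ee_pos'],s['eef_rot'],s['width'],r.pinch_z)
for n in('side','top'):
    c=camera(n);np.savez('%s0.npz'%n,**c);cv2.imwrite('pics/%s0.png'%n,c['image'][:,:,::-1]);print(n,c['mtx'].tolist(),c['T'].round(3).tolist())
E
```

```text
0.0 [0.16888491 0.60134747 0.22175842] [ 1.36472554e-01  9.90643599e-01 -7.04066008e-04 -7.78362111e-05] 0.08681769315510303 0.0187
side [[423.89226620252344, 0.0, 282.48723409858206], [0.0, 423.89226620252344, 212.14924182012666], [0.0, 0.0, 1.0]] [[-0.991, -0.094, 0.092, 0.458], [-0.13, 0.632, -0.764, 0.627], [0.014, -0.769, -0.639, 0.619], [0.0, 0.0, 0.0, 1.0]]
top [[484.45161551993255, 0.0, 283.251062985683], [0.0, 484.45161551993255, 207.1171251058525], [0.0, 0.0, 1.0]] [[0.025, -0.996, 0.084, 0.425], [-1.0, -0.024, 0.02, -0.052], [-0.018, -0.084, -0.996, 1.002], [0.0, 0.0, 0.0, 1.0]]
```

View pics/top0.png

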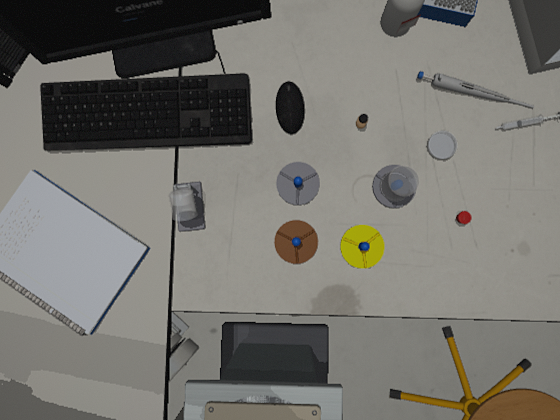

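View pics/side0.png

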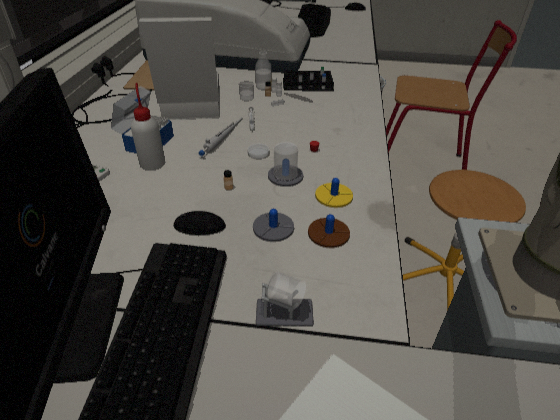

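The top view shows these candidates:
- **Stands:** grey with a bare blue peg at (298,183), brown at (296,242), yellow at (363,246), and grey under the tall beaker at (395,186). I choose the grey one at (298,183).
- **Beakers:** small one in the cradle at (187,203), tall one at (397,184), and a lid at (441,146). I choose the one at (187,203).

The side view agrees: cradle at (285,300), free stand at (273,225).

```bash
cat > h.py <<'E'
import numpy as np,cv2
def load(n): return dict(np.load('%s.npz'%n))
def ray(c,u,v,z):
    d=c['T'][:3,:3]@np.linalg.inv(c['mtx'])@[u,v,1]; o=c['T'][:3,3]; return o+d*(z-o[2])/d[2]
def proj(c,p):
    q=c['T'][:3,:3].T@(np.asarray(p)-c['T'][:3,3]); return (c['mtx']@q/q[2])[:2]
def world(c):
    v,u=np.indices(c['z_map'].shape); z=c['z_map'].astype(float)
    p=np.stack([u,v,np.ones_like(u)],-1)@np.linalg.inv(c['mtx']).T*z[...,None]
    return p@c['T'][:3,:3].T+c['T'][:3,3]
E
python3 - <<'E'
from h import *
t=load('top0');s=load('side0')
for n,c,boxes in(('top',t,[(255,155,345,210),]),('side',s,[(245,200,300,245)])):
    hsv=cv2.cvtColor(c['image'],cv2.COLOR_RGB2HSV); W=world(c)
    for x0,y0,x1,y1 in boxes:
        m=cv2.inRange(hsv[y0:y1,x0:x1],(100,120,60),(130,255,255)); vv,uu=np.nonzero(m)
        print(n,'peg',uu.mean()+x0,vv.mean()+y0,vv.min()+y0,vv.max()+y0, ray(c,uu.mean()+x0,vv.mean()+y0,.045 if n=='top' else .03))
        P=W[y0:y1,x0:x1][m>0];print('peg depth xyz',np.median(P,0),P[:,2].max())
        h=hsv[y0:y1,x0:x1]; z=W[y0:y1,x0:x1,2]
        f=((z>.003)&(z<.02)); q=W[y0:y1,x0:x1][f]; print('foot',q[:,:2].min(0),q[:,:2].max(0),(q[:,:2].min(0)+q[:,:2].max(0))/2)
for n,c,(x0,y0,x1,y1) in(('top',t,(165,170,215,240)),('side',s,(250,265,320,330))):
    W=world(c)[y0:y1,x0:x1]; z=W[...,2]
    for a,b in((.004,.012),(.03,.06),(.06,.08),(.08,.12)):
        q=W[(z>a)&(z<b)]; 
        if len(q)>3: print(n,a,b,len(q),q.min(0).round(3),q.max(0).round(3),q.mean(0).round(3))
    q=W[(z>.004)&(z<.013)][:,:2].astype(np.float32); print('rect',cv2.minAreaRect(q))
a=cv2.resize(t['image'][160:250,155:335],None,fx=4.4,fy=4.4,interpolation=cv2.INTER_CUBIC)[:300]
a=cv2.resize(t['image'][165:245,160:225],(390,480),interpolation=cv2.INTER_CUBIC)
b=cv2.resize(s['image'][262:332,245:325],(400,480),interpolation=cv2.INTER_CUBIC)
cv2.imwrite('pics/crop0.png',np.hstack([a,b])[:,:,::-1])
E
```

```text
top peg 297.6896551724138 180.6551724137931 177 186 [ 0.55879303 -0.06061431  0.045     ]
peg depth xyz [ 0.55777667 -0.06106775  0.04931252] 0.054293800325659336
foot [ 0.50565565 -0.1573356 ] [0.62060474 0.02727856] [ 0.5631302  -0.06502852]
side peg 272.66153846153844 217.76923076923077 209 227 [ 0.56063676 -0.05502612  0.03      ]
peg depth xyz [ 0.55967981 -0.05176576  0.03357773] 0.051568926983471486
foot [ 0.5160683  -0.10396246] [ 0.60502488 -0.01132107] [ 0.56054659 -0.05764177]
top 0.004 0.012 612 [0.446 0.112 0.004] [0.579 0.213 0.012] [0.496 0.152 0.008]
top 0.03 0.06 54 [0.485 0.135 0.033] [0.545 0.178 0.06 ] [0.533 0.158 0.055]
top 0.06 0.08 336 [0.473 0.136 0.06 ] [0.545 0.188 0.08 ] [0.502 0.157 0.073]
top 0.08 0.12 464 [0.477 0.139 0.08 ] [0.529 0.186 0.101] [0.506 0.161 0.089]
rect ((0.5129426717758179, 0.16303828358650208), (0.13338805735111237, 0.10077608376741409), 0.9726526141166687)
side 0.004 0.012 1094 [0.455 0.132 0.004] [0.559 0.199 0.012] [0.505 0.172 0.007]
side 0.03 0.06 255 [0.479 0.154 0.031] [0.548 0.189 0.06 ] [0.518 0.18  0.05 ]
side 0.06 0.08 529 [0.473 0.146 0.06 ] [0.546 0.192 0.08 ] [0.504 0.178 0.072]
side 0.08 0.12 471 [0.483 0.149 0.08 ] [0.531 0.191 0.099] [0.509 0.172 0.088]
rect ((0.5071343779563904, 0.1660073697566986), (0.0996352955698967, 0.05685953050851822), 7.742173194885254)
```

View pics/crop0.png

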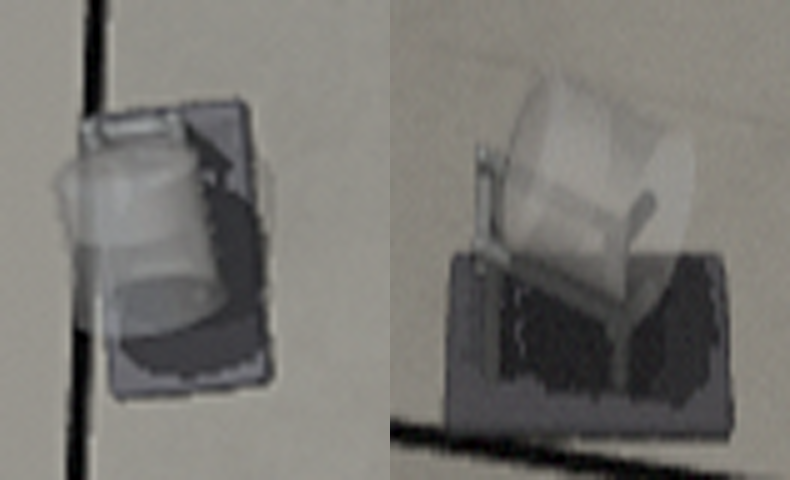

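Crop: the small beaker lies on the rails. The mouth is at the low end of the image (towards the robot), the closed end is up by the wire stop, and the cradle is yawed about 7°. This matches the description.

```bash
cat >> h.py <<'E'
from scipy.spatial.transform import Rotation as R
def goal(yaw,a):  # yaw: tool y = world y turned by yaw; a: fingers lean back towards -x at tips (deg)
    y=np.array([-np.sin(yaw),np.cos(yaw),0]); f=np.array([np.cos(yaw),np.sin(yaw),0])
    z=-np.sin(np.radians(a))*f-np.cos(np.radians(a))*np.array([0,0,1]); return R.from_matrix(np.c_[np.cross(y,z),y,z])
def rel(s,pinch,Rg,pz=.0187): # shift/turn in units, for grasp point at pinch
    R0=R.from_quat(s['eef_rot']); p=np.asarray(pinch)+Rg.as_matrix()[:,2]*pz
    return (R0.inv().apply(p-s['ee_pos'])/.15).round(3),((R0.inv()*Rg).as_rotvec()/2/np.pi).round(4)
E
python3 - <<'E'
from h import *
from bench import r
t=load('top0');s=load('side0')
for c,pp in((t,[(173.3,184.7),(201.2,181.7),(205.3,228.7),(178.7,231.7)]),(s,[(257.4,299.2),(311.4,299.2),(313.6,325.7),(256,325.7)])):
    P=np.array([ray(c,u,v,.008)[:2] for u,v in pp]);print(P.round(4).tolist(),P.mean(0))
W=world(t)
v,u=np.nonzero((W[...,2]>.04)&(W[...,2]<.12)&(W[...,0]>.4)&(W[...,0]<.6)&(abs(W[...,1]+.25)<.08));print('tall',W[v,u].mean(0))
for n,c in(('t',t),('s',s)):
    W=world(c).reshape(-1,3);q=W[(W[:,2]>.06)&(W[:,2]<.11)&(abs(W[:,0]-.51)<.06)&(abs(W[:,1]-.165)<.04)]
    print(n,cv2.minAreaRect(q[:,:2].astype(np.float32)))
st=r.read_state();print(rel(st,[.51,.165,.20],goal(np.radians(7.5),0)),rel(st,[.51,.165,.20],goal(np.radians(7.5),30)))
E
```

```text
[[0.5497, 0.197], [0.5573, 0.1391], [0.46, 0.1268], [0.4525, 0.1815]] [0.50486811 0.16107943]
[[0.5582, 0.1475], [0.4615, 0.1338], [0.4534, 0.1899], [0.5507, 0.2037]] [0.5059572  0.16873151]
tall [ 0.54746224 -0.25400139  0.07776554]
t ((0.5082485675811768, 0.16245055198669434), (0.07167834043502808, 0.048104122281074524), 5.321757793426514)
s ((0.5092129707336426, 0.16858455538749695), (0.07189761847257614, 0.045037031173706055), 3.601200580596924)
(array([-2.976, -2.186,  0.273]), array([-0.0002, -0.    , -0.0644])) (array([-2.918, -2.21 ,  0.257]), array([ 0.0167,  0.0822, -0.063 ]))
```

```bash
python3 -m pendant '[{"dp":[-0.25,-0.18,0],"rotation":[0,0,0],"jaw":1},{"dp":[-0.5,-0.36,0],"rotation":[0,0,0],"jaw":1},{"dp":[-0.75,-0.55,0],"rotation":[0,0,0],"jaw":1},{"dp":[-0.98,-0.73,0],"rotation":[0,0,0],"jaw":1},{"dp":[-0.98,-0.73,0],"rotation":[0,0,0],"jaw":1}]'
python3 -m pendant '[{"dp":[-0.25,-0.18,0],"rotation":[0,0,0],"jaw":1},{"dp":[-0.5,-0.36,0],"rotation":[0,0,0],"jaw":1},{"dp":[-0.75,-0.55,0],"rotation":[0,0,0],"jaw":1},{"dp":[-0.98,-0.73,0],"rotation":[0,0,0],"jaw":1},{"dp":[-0.98,-0.73,0],"rotation":[0,0,0],"jaw":1}]'
python3 -c "
from h import *
from bench import r
s=r.read_state();print(s['joint_positions']);print(rel(s,[.509,.165,.19],goal(np.radians(7.5),30)))"
```

```text
time: 0.72
ee_pos: [0.2837, 0.4538, 0.2226]
eef_rot: [0.139, 0.99, -0.0, 0.0]
ft_force: [-0.4, 0.1, 0.2]
width: 0.087
grip_force: 0.0
time: 1.35
ee_pos: [0.3946, 0.3091, 0.2225]
eef_rot: [0.139, 0.99, -0.0, 0.0]
ft_force: [-0.5, 0.9, -0.6]
width: 0.0871
grip_force: 0.0
[-0.92057858  0.05393247  0.17098271  1.79033513 -0.00884374  1.29818546
  0.54476677]
(array([-0.94 , -0.739,  0.326]), array([ 0.017 ,  0.0822, -0.0637]))
```

```bash
python3 -m pendant '[{"dp":[-0.2,-0.15,0],"rotation":[0.003,0.016,-0.012],"jaw":1},{"dp":[-0.4,-0.3,0],"rotation":[0.007,0.033,-0.025],"jaw":1},{"dp":[-0.6,-0.45,0.05],"rotation":[0.01,0.05,-0.038],"jaw":1},{"dp":[-0.8,-0.6,0.1],"rotation":[0.014,0.066,-0.051],"jaw":1},{"dp":[-0.94,-0.74,0.15],"rotation":[0.017,0.082,-0.064],"jaw":1},{"dp":[-0.94,-0.74,0.15],"rotation":[0.017,0.082,-0.064],"jaw":1},{"dp":[-0.94,-0.74,0.15],"rotation":[0.017,0.082,-0.064],"jaw":1}]'
python3 - <<'E'
from h import *
from bench import r,camera
s=r.read_state();print(s['joint_positions']);print(rel(s,[.509,.165,.071],goal(np.radians(7.5),30)))
p=s['ee_pos'];T=R.from_quat(s['eef_rot']).as_matrix();print(T.round(2).tolist())
out=[]
for n in('top','side'):
    c=camera(n);im=c['image'].copy()
    for q in(p,p+T[:,1]*.0435,p-T[:,1]*.0435):cv2.circle(im,tuple(int(round(i)) for i in proj(c,q)),2,(255,0,0),-1)
    u,v=(int(i) for i in proj(c,p)); u=min(max(u,70),490);v=min(max(v,60),360)
    out.append(cv2.resize(im[v-60:v+60,u-65:u+65],(390,360)))
cv2.imwrite('pics/above.png',np.hstack(out)[:,:,::-1])
E
```

```text
time: 2.22
ee_pos: [0.4982, 0.1681, 0.1998]
eef_rot: [-0.067, 0.964, -0.017, -0.258]
ft_force: [-0.5, 0.6, 0.2]
width: 0.087
grip_force: 0.0
[-0.55473075  0.54546616  0.31141597  1.34206517 -0.21849324  1.79938811
  1.47364242]
(array([-0.487, -0.031,  0.834]), array([-0.0005,  0.0002,  0.0012]))
[[-0.86, -0.14, -0.49], [-0.12, 0.99, -0.07], [0.5, 0.0, -0.87]]
```

View pics/above.png

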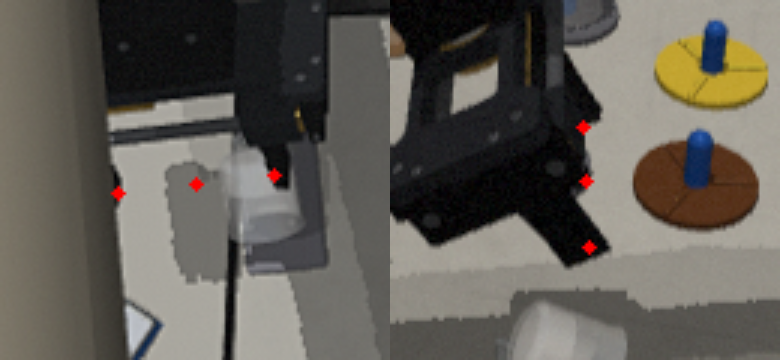

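Both finger marks land on the finger tips in both views, and the beaker lies below between them. Descending.

```bash
python3 -m pendant '[{"dp":[-0.12,-0.01,0.2],"rotation":[0,0,0.001],"jaw":1},{"dp":[-0.24,-0.02,0.41],"rotation":[0,0,0.001],"jaw":1},{"dp":[-0.36,-0.03,0.62],"rotation":[0,0,0.001],"jaw":1},{"dp":[-0.44,-0.03,0.75],"rotation":[0,0,0.001],"jaw":1},{"dp":[-0.487,-0.031,0.834],"rotation":[0,0,0.001],"jaw":1},{"dp":[-0.487,-0.031,0.834],"rotation":[0,0,0.001],"jaw":1},{"dp":[-0.487,-0.031,0.834],"rotation":[0,0,0.001],"jaw":1}]' 15
python3 - <<'E'
from h import *
from bench import r,camera
s=r.read_state();print(rel(s,[.509,.165,.071],goal(np.radians(7.5),30)))
c=camera('side');np.savez('side1.npz',**c);cv2.imwrite('pics/down.png',cv2.resize(c['image'][230:350,210:360],(750,600))[:,:,::-1])
E
```

```text
time: 3.2
ee_pos: [0.5007, 0.1623, 0.0563]
eef_rot: [-0.064, 0.964, -0.018, -0.257]
ft_force: [-0.3, -0.6, -0.3]
width: 0.0872
grip_force: 0.0
(array([-0.   ,  0.011,  0.011]), array([-0.0004,  0.0005,  0.    ]))
```

View pics/down.png

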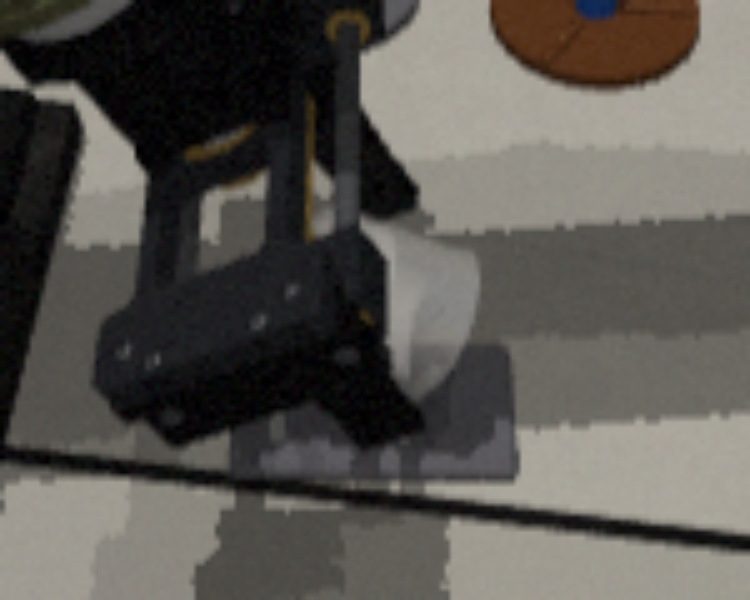

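The fingers straddle the beaker: near finger at about (375,400) in the crop, far finger at (395,190), mouth at (450,310). Closing now, then lifting.

```bash
python3 -m pendant '[{"dp":[0,0.01,0],"rotation":[0,0,0],"jaw":0.7},{"dp":[0,0.01,0],"rotation":[0,0,0],"jaw":0.6},{"dp":[0,0.01,0],"rotation":[0,0,0],"jaw":0.5},{"dp":[0,0.01,0],"rotation":[0,0,0],"jaw":0.45},{"dp":[0,0.01,0],"rotation":[0,0,0],"jaw":0.4},{"dp":[0,0.01,0],"rotation":[0,0,0],"jaw":0.4}]' 15
python3 -c "
from h import *
from bench import r
s=r.read_state();T=R.from_quat(s['eef_rot']).as_matrix();print(s['ee_pos']-T[:,2]*.0187, (T.T@[0,0,1]).round(3))"
```

```text
time: 4.0
ee_pos: [0.4998, 0.1631, 0.0552]
eef_rot: [-0.063, 0.964, -0.018, -0.258]
ft_force: [-0.1, -3.2, 1.2]
width: 0.0491
grip_force: 15.0
[0.50908132 0.16432679 0.07142481] [ 0.499 -0.003 -0.866]
```

```bash
python3 -m pendant '[{"dp":[0.05,0,-0.087],"rotation":[0,0,0],"jaw":0.4},{"dp":[0.15,0,-0.26],"rotation":[0,0,0],"jaw":0.4},{"dp":[0.25,0,-0.43],"rotation":[0,0,0],"jaw":0.4},{"dp":[0.37,0,-0.65],"rotation":[0,0,0],"jaw":0.4},{"dp":[0.47,0,-0.82],"rotation":[0,0,0],"jaw":0.4},{"dp":[0.47,0,-0.82],"rotation":[0,0,0],"jaw":0.4},{"dp":[0.47,0,-0.82],"rotation":[0,0,0],"jaw":0.4}]' 15
python3 - <<'E'
from h import *
from bench import r,camera
s=r.read_state();p=s['ee_pos']-R.from_quat(s['eef_rot']).as_matrix()[:,2]*.0187;print(p)
# goal: beaker over peg, tilt -60 about cradle y -> a=-30 ; same yaw
print(rel(s,[.5597,-.058,.15],goal(np.radians(7.5),-30)))
c=camera('side');u,v=(int(i) for i in proj(c,p));cv2.circle(c['image'],(u,v),1,(255,0,0),-1);v=min(v,350);cv2.imwrite('pics/lift.png',cv2.resize(c['image'][v-70:v+70,u-80:u+80],(640,560))[:,:,::-1])
E
```

```text
time: 4.88
ee_pos: [0.4999, 0.164, 0.1968]
eef_rot: [-0.064, 0.964, -0.018, -0.258]
ft_force: [0.5, -0.2, -0.5]
width: 0.0486
grip_force: 15.0
[0.5091134  0.16531136 0.2130009 ]
(array([-0.439, -1.519,  0.236]), array([-0.0003, -0.1665,  0.0002]))
```

View pics/lift.png

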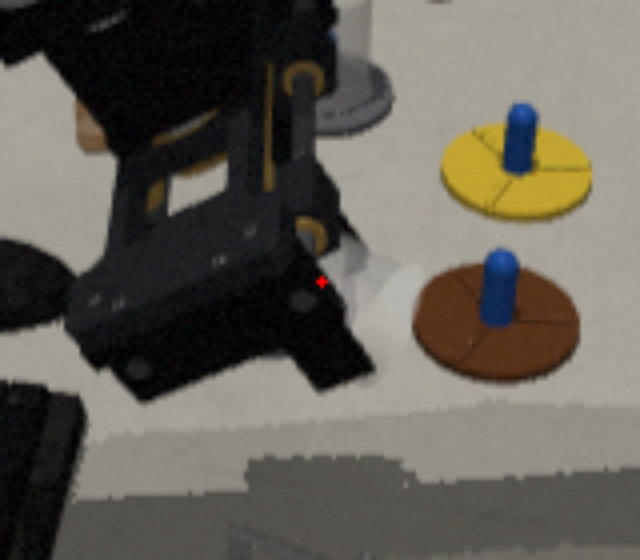

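The beaker is held clear of the cradle, with its mouth at about (400,310) in the crop. Now turning it upright while carrying it towards the stand.

```bash
python3 -m pendant '[{"dp":[-0.02,-0.09,0],"rotation":[0,-0.02,0],"jaw":0.4},{"dp":[-0.03,-0.2,-0.01],"rotation":[0,-0.044,0],"jaw":0.4},{"dp":[-0.05,-0.32,-0.02],"rotation":[0,-0.069,0],"jaw":0.4},{"dp":[-0.07,-0.44,-0.03],"rotation":[0,-0.094,0],"jaw":0.4},{"dp":[-0.09,-0.56,-0.04],"rotation":[0,-0.119,0],"jaw":0.4},{"dp":[-0.11,-0.67,-0.05],"rotation":[0,-0.144,0],"jaw":0.4},{"dp":[-0.12,-0.76,-0.055],"rotation":[0,-0.1667,0],"jaw":0.4},{"dp":[-0.12,-0.76,-0.055],"rotation":[0,-0.1667,0],"jaw":0.4}]' 15
python3 -c "
from h import *
from bench import r
s=r.read_state();print(s['joint_positions'].round(2),rel(s,[.5597,-.058,.17],goal(np.radians(7.5),-30)))"
```

```text
time: 5.92
ee_pos: [0.5319, 0.0523, 0.1929]
eef_rot: [-0.064, 0.964, 0.016, 0.257]
ft_force: [0.1, 0.7, -0.7]
width: 0.0488
grip_force: 15.0
[-0.58 -0.24  0.33  2.21  0.22  0.65  1.32] (array([ 0.001, -0.753,  0.302]), array([-0.0002, -0.0003,  0.0002]))
```

```bash
python3 -m pendant '[{"dp":[0,-0.1,0.04],"rotation":[0,0,0],"jaw":0.4},{"dp":[0,-0.28,0.1],"rotation":[0,0,0],"jaw":0.4},{"dp":[0,-0.46,0.17],"rotation":[0,0,0],"jaw":0.4},{"dp":[0,-0.64,0.25],"rotation":[0,0,0],"jaw":0.4},{"dp":[0,-0.753,0.3],"rotation":[0,0,0],"jaw":0.4},{"dp":[0,-0.753,0.3],"rotation":[0,0,0],"jaw":0.4},{"dp":[0,-0.753,0.3],"rotation":[0,0,0],"jaw":0.4}]' 15
python3 - <<'E'
from h import *
from bench import r,camera
s=r.read_state();p=s['ee_pos']-R.from_quat(s['eef_rot']).as_matrix()[:,2]*.0187;print(p)
o=[]
for n in('side','top'):
    c=camera(n);np.savez(n+'2.npz',**c);u,v=(int(i) for i in proj(c,p));print(n,u,v)
    im=c['image'];cv2.circle(im,(u,v),1,(255,0,0),-1)
    o.append(cv2.resize(im[v-50:v+70,u-48:u+48],(400,500)))
cv2.imwrite('pics/over.png',np.hstack(o)[:,:,::-1])
E
```

```text
time: 6.8
ee_pos: [0.5722, -0.0545, 0.1569]
eef_rot: [-0.065, 0.964, 0.016, 0.258]
ft_force: [0.4, 1.1, -0.3]
width: 0.0491
grip_force: 15.0
[ 0.56292467 -0.0557467   0.17306428]
side 271 160
top 295 167
```

View pics/over.png

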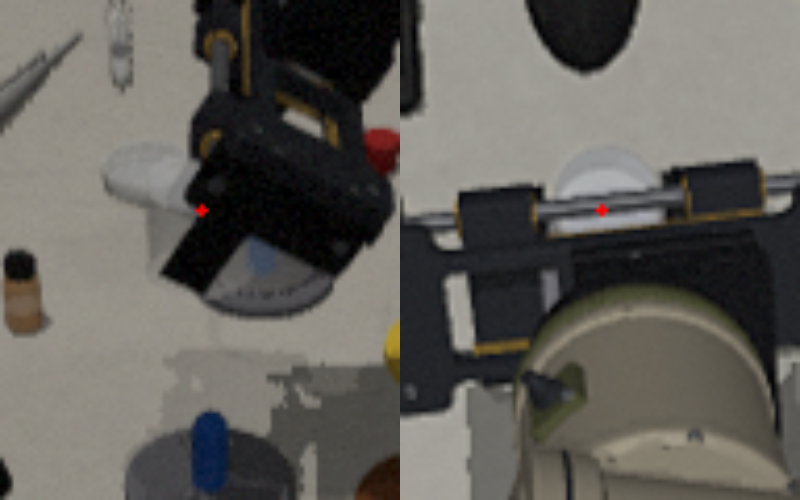

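The beaker hangs bottom up over the stand, its bottom at (295,160) in the top image; the white ellipse in the side crop is the dish behind it. Measuring its offset and tilt from depth.

Run:
```python
from h import *
from bench import r
s=r.read_state();p=s['ee_pos']-R.from_quat(s['eef_rot']).as_matrix()[:,2]*.0187
for n in('side','top'):
    c=load(n+'2');W=world(c);g=c['image'].astype(int).sum(2)
    m=(np.linalg.norm(W[...,:2]-p[:2],axis=-1)<.05)&(W[...,2]>.12)&(W[...,2]<.23)&(g>270)
    q=W[m];print(n,m.sum(),q.min(0).round(4),q.max(0).round(4),np.histogram(q[:,2],bins=np.arange(.12,.231,.01))[0])
    b=q[q[:,2]>.19]
    if len(b)>20:
        A=np.c_[b[:,:2]-p[:2],np.ones(len(b))];print('plane',np.linalg.lstsq(A,b[:,2],rcond=None)[0],'med',np.median(b,0),b.min(0),b.max(0))
    v,u=np.nonzero(m);print(u.min(),u.max(),v.min(),v.max())
c=load('top2');im=c['image'][110:185,250:345];cv2.imwrite('pics/tz.png',np.hstack([cv2.resize(im,(400,320))[:,:,::-1],cv2.cvtColor(cv2.resize(np.uint8(np.clip((world(c)[110:185,250:345,2]-.1)/.13*255,0,255)),(400,320),interpolation=0),cv2.COLOR_GRAY2BGR)]))
```

```text
side 344 [ 0.5298 -0.0883  0.1415] [ 0.5903 -0.0196  0.2097] [  0   0  69  40  28  37  56 113   1   0   0]
plane [-0.12603968 -0.05417026  0.19496062] med [ 0.5765843  -0.05075493  0.19302617] [ 0.5297897  -0.08826947  0.19001821] [ 0.58954429 -0.02963375  0.20972776]
257 291 137 181
top 350 [ 0.5519 -0.078   0.1624] [ 0.5894 -0.0336  0.1994] [  0   0   0   0   2   0   8 340   0   0   0]
plane [-0.06268039 -0.00663759  0.19493911] med [ 0.57311905 -0.05543873  0.1944262 ] [ 0.55185867 -0.07800011  0.19009345] [ 0.5891679  -0.03372876  0.19938418]
283 309 151 172
```

View pics/tz.png

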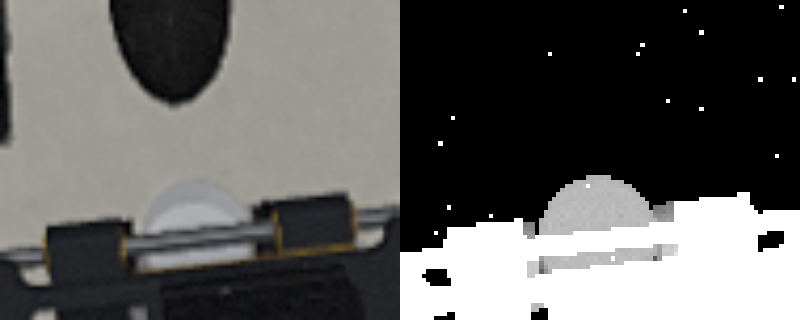

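```bash
python3 -c "
from h import *
from bench import r
s=r.read_state();print(rel(s,[.559,-.0587,.105],goal(np.radians(7.5),-33)))"
```

```text
(array([ 0.245, -0.015,  0.379]), array([-0.0001, -0.0082,  0.0006]))
```

```bash
python3 -m pendant '[{"dp":[0.05,0,0.08],"rotation":[0,-0.002,0],"jaw":0.4},{"dp":[0.1,-0.005,0.16],"rotation":[0,-0.004,0],"jaw":0.4},{"dp":[0.16,-0.01,0.25],"rotation":[0,-0.006,0],"jaw":0.4},{"dp":[0.21,-0.015,0.33],"rotation":[0,-0.008,0],"jaw":0.4},{"dp":[0.245,-0.015,0.379],"rotation":[0,-0.008,0],"jaw":0.4},{"dp":[0.245,-0.015,0.379],"rotation":[0,-0.008,0],"jaw":0.4},{"dp":[0.245,-0.015,0.379],"rotation":[0,-0.008,0],"jaw":0.4}]' 15
python3 - <<'E'
from h import *
from bench import r,camera
s=r.read_state();p=s['ee_pos']-R.from_quat(s['eef_rot']).as_matrix()[:,2]*.0187;print(p)
for z in(.06,.044,.04):print(z,rel(s,[.559,-.0587,z],goal(np.radians(7.5),-33)))
c=camera('top');W=world(c);g=c['image'].astype(int).sum(2)
q=W[(np.linalg.norm(W[...,:2]-p[:2],axis=-1)<.05)&(abs(W[...,2]-p[2]-.022)<.008)&(g>270)]
print(len(q),q.min(0),q.max(0),np.linalg.lstsq(np.c_[q[:,:2]-p[:2],np.ones(len(q))],q[:,2],rcond=None)[0])
c=camera('side');u,v=(int(i) for i in proj(c,[p[0],p[1],.07]));cv2.imwrite('pics/pre.png',cv2.resize(c['image'][v-50:v+50,u-60:u+60],(720,600))[:,:,::-1])
E
```

```text
time: 7.78
ee_pos: [0.5693, -0.058, 0.0897]
eef_rot: [-0.064, 0.957, 0.018, 0.283]
ft_force: [0.8, 0.6, -0.9]
width: 0.0494
grip_force: 15.0
[ 0.55921785 -0.0593192   0.10539245]
0.06 (array([0.166, 0.005, 0.253]), array([-0.0001, -0.    ,  0.0004]))
0.044 (array([0.224, 0.005, 0.343]), array([-0.0001, -0.    ,  0.0004]))
0.04 (array([0.238, 0.005, 0.365]), array([-0.0001, -0.    ,  0.0004]))
359 [ 0.54241305 -0.0823076   0.1219372 ] [ 0.58428852 -0.03810943  0.13193282] [0.02205374 0.02221696 0.12693446]
```

View pics/pre.png

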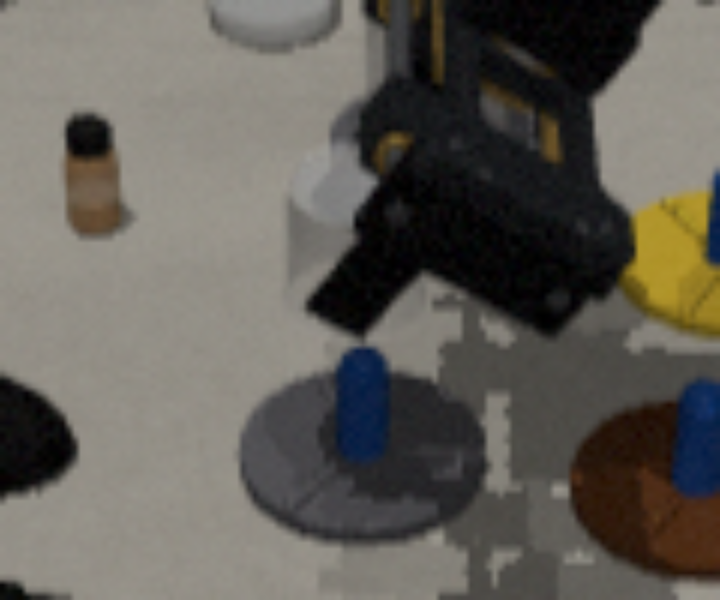

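The beaker is above the peg: its edges are at crop columns 288 and 430, centre 359, against the peg at 362. It is level within about 2°. Lowering slowly.

```bash
python3 -m pendant '[{"dp":[0.04,0.003,0.06],"rotation":[0,0,0],"jaw":0.4},{"dp":[0.09,0.005,0.13],"rotation":[0,0,0],"jaw":0.4},{"dp":[0.13,0.005,0.2],"rotation":[0,0,0],"jaw":0.4},{"dp":[0.17,0.005,0.26],"rotation":[0,0,0],"jaw":0.4},{"dp":[0.2,0.005,0.31],"rotation":[0,0,0],"jaw":0.4},{"dp":[0.224,0.005,0.343],"rotation":[0,0,0],"jaw":0.4},{"dp":[0.224,0.005,0.343],"rotation":[0,0,0],"jaw":0.4},{"dp":[0.224,0.005,0.343],"rotation":[0,0,0],"jaw":0.4}]' 15
python3 -m pendant '[{"dp":[0.0035,0,0.0055],"rotation":[0,0,0],"jaw":0.4},{"dp":[0.007,0,0.011],"rotation":[0,0,0],"jaw":0.4},{"dp":[0.007,0,0.011],"rotation":[0,0,0],"jaw":0.4}]' 15
python3 - <<'E'
from h import *
from bench import r,camera
s=r.read_state();p=s['ee_pos']-R.from_quat(s['eef_rot']).as_matrix()[:,2]*.0187;print(p,s['ft_force'])
c=camera('top');W=world(c);g=c['image'].astype(int).sum(2)
q=W[(np.linalg.norm(W[...,:2]-p[:2],axis=-1)<.05)&(abs(W[...,2]-p[2]-.022)<.008)&(g>270)]
print(len(q),q.min(0),q.max(0),np.median(q,0),np.linalg.lstsq(np.c_[q[:,:2]-p[:2],np.ones(len(q))],q[:,2],rcond=None)[0])
E
```

```text
time: 8.88
ee_pos: [0.5689, -0.0585, 0.0282]
eef_rot: [-0.063, 0.957, 0.017, 0.283]
ft_force: [-0.5, 0.6, -1.2]
width: 0.0489
grip_force: 15.0
time: 9.25
ee_pos: [0.5687, -0.0573, 0.0257]
eef_rot: [-0.064, 0.957, 0.018, 0.283]
ft_force: [0.2, -0.6, -0.8]
width: 0.049
grip_force: 15.0
[ 0.55861758 -0.05860154  0.04135884] [ 0.24108607 -0.63572689 -0.8345129 ]
314 [ 0.54136141 -0.08246861  0.05624083] [ 0.5839862  -0.03734192  0.06770066] [ 0.56559082 -0.05882828  0.06334369] [0.01555661 0.0103875  0.0631091 ]
```

```bash
for i in 1 2; do python3 -m pendant '[{"dp":[0.0018,0,0.0028],"rotation":[0,0,0],"jaw":0.4},{"dp":[0.0036,0,0.0056],"rotation":[0,0,0],"jaw":0.4},{"dp":[0.0036,0,0.0056],"rotation":[0,0,0],"jaw":0.4}]' 15 | egrep 'ee_pos|ft'; done
```

```text
ee_pos: [0.5686, -0.058, 0.0246]
ft_force: [0.4, -0.3, 0.0]
ee_pos: [0.5689, -0.058, 0.0239]
ft_force: [-1.9, 1.2, 2.9]
```

Contact: the vertical force rose to about 3 N. Opening slowly.

```bash
python3 -m pendant '[{"dp":[0,0,0],"rotation":[0,0,0],"jaw":0.58},{"dp":[0,0,0],"rotation":[0,0,0],"jaw":0.62},{"dp":[0,0,0],"rotation":[0,0,0],"jaw":0.7},{"dp":[0,0,0],"rotation":[0,0,0],"jaw":0.8},{"dp":[0,0,0],"rotation":[0,0,0],"jaw":0.9},{"dp":[0,0,0],"rotation":[0,0,0],"jaw":1},{"dp":[0,0,0],"rotation":[0,0,0],"jaw":1}]' 3
```

```text
time: 10.92
ee_pos: [0.5687, -0.0578, 0.0237]
eef_rot: [-0.064, 0.957, 0.018, 0.283]
ft_force: [-0.1, -0.1, -0.1]
width: 0.0855
grip_force: 0.0
```

```bash
python3 -m pendant '[{"dp":[0,0,-0.07],"rotation":[0,0,0],"jaw":1},{"dp":[0,0,-0.2],"rotation":[0,0,0],"jaw":1},{"dp":[0,0,-0.4],"rotation":[0,0,0],"jaw":1},{"dp":[0,0,-0.65],"rotation":[0,0,0],"jaw":1},{"dp":[0,0,-0.9],"rotation":[0,0,0],"jaw":1},{"dp":[0,0,-1],"rotation":[0,0,0],"jaw":1},{"dp":[0,0,-1],"rotation":[0,0,0],"jaw":1},{"dp":[0,0,-1],"rotation":[0,0,0],"jaw":1}]'
python3 - <<'E'
from h import *
from bench import r,camera
c=camera('top');W=world(c)
q=W[(np.linalg.norm(W[...,:2]-[.559,-.058],axis=-1)<.04)&(abs(W[...,2]-.062)<.006)]
print(len(q),q.min(0),q.max(0),np.linalg.lstsq(np.c_[q[:,:2]-[.559,-.058],np.ones(len(q))],q[:,2],rcond=None)[0])
q=W[(abs(W[...,2]-.086)<.006)&(np.linalg.norm(W[...,:2]-[.547,-.25],axis=-1)<.06)];print('tall',np.median(q,0) if len(q) else None)
a=cv2.resize(c['image'][130:230,240:360],(400,333));s=camera('side');b=cv2.resize(s['image'][150:250,220:340],(400,333))
cv2.imwrite('pics/end.png',np.hstack([a,b])[:,:,::-1])
E
```

```text
time: 11.92
ee_pos: [0.4877, -0.0682, 0.1489]
eef_rot: [-0.064, 0.957, 0.018, 0.283]
ft_force: [-0.2, -0.6, -0.3]
width: 0.0872
grip_force: 0.0
459 [ 0.53615831 -0.08276122  0.05600403] [ 0.58420509 -0.03727113  0.0674142 ] [0.00947963 0.00234544 0.06114147]
tall [ 0.55757481 -0.26094733  0.08384335]
```

View pics/end.png

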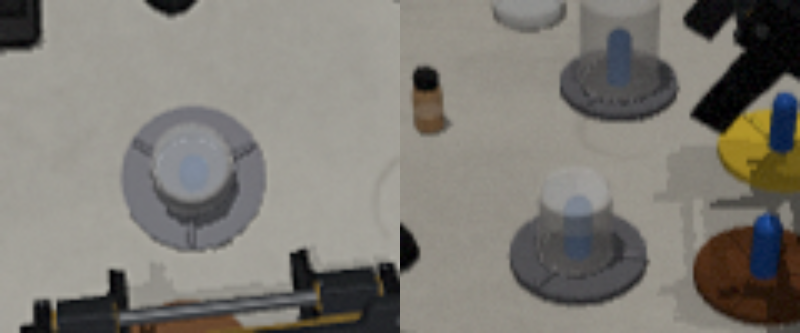

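The small beaker stands level over the peg, in the centre of the grey foot. The peg shows through it at (192,170) in the top crop and (578,225) in the side crop. The gripper is clear and the tall beaker is still on its own stand.

```bash
python3 -c "
from bench import r
print(r.close_job())"
```

```text
the job is handed in; nothing more can be done
None
```

The small beaker is released and standing upside down and level over the peg of the empty grey stand, its bottom about 61 mm above the desk; I never touched the tall beaker, and the job was handed in at about 12 s (no verdict was returned).

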